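# Put away the clean spice jars, ring moulds and masa spreader

### The arm

A 6-joint arm with a two-finger parallel gripper is mounted at the origin on the work surface. World frame = base frame: x ahead of the robot, y to its left, z up, the work surface at z = 0. Lengths are in mm, angles in degrees, forces in N, time in s.
With the tool pointing down it reaches from about 350 to 850 mm from the base axis. Payload 8.1 kg.
Tool frame: the origin (TCP) lies at the very end of the fingers, on their centre line; the grasp point (between the pads) lies 19 mm behind it; x points along the fingers, y is the direction in which the jaws open and shut, and the axes are right-handed (so a half turn about x gives the same grasp; the last joint's range is limited). The gripper opens to 85 mm and grips with 20 to 120 N. Pads are 22 mm wide; open, the fingers measure 114 mm over their backs; the gripper's body (76 mm by 85 mm) begins 54 mm behind the grasp point. The pads swing forward as they close: fully open they stand 13 mm farther back than shut.
Start: joints at [69.935, 7.471, 85.268, -0, 87.261, -4.893], TCP at [157.008, 579.097, 231.292] pointing down, gripper open.
Joint ranges: [-169.43, 169.43], [-51.17, 129.36], [1.28, 143.12], [-76.62, 256.62], [0, 156.53], [-152.29, 152.29]. Speed limits (degrees/s): [136.94, 136.94, 159.86, 180, 180, 180].

### API

Orientations are given as [roll, pitch, yaw] about the fixed x, y, z axes, in that order (R = Rz(yaw) Ry(pitch) Rx(roll)).
In Python, from bench import sensors, snapshot, r gives the robot as it stands. The module is installed in compiled form; this text tells all that it offers.
- The arm moves only by the tool drive_tool, never from a script. Its argument "moves" is one flat list of numbers, 6 for each row, row after row: the shift along the tool's x, y, z in cm, then the turn, a rotation vector about the tool's x, y, z in degrees. In form: [tx, ty, tz, wx, wy, wz, tx, ty, tz, wx, wy, wz, ...]. A call has 1 to 20 rows; each row shifts and turns the commanded pose from where the row before left it, along the tool's axes as they then stand; what a row does not reach is not made up. A row lasts 1/12 s, in which the tool goes at most 41.7 mm and 7.16 degrees, less where a joint would pass 70% of its speed; a pose out of reach is approached as far as the arm can. A call with a gripper value outside its range is refused whole. "hand" is the finger opening in cm, from 0 to 8.54, set as the call begins (left out, the last holds). The fingers move at their own pace and stop on an object; "grip_force" is the grip in N (left out, the last holds). Time passes only in rows, so rows that do not move let the fingers close. It gives the time, the measured TCP pose, the force and the opening at its end, in the units of the state.
- sensors.sense(): the state, without advancing time (a new reading comes with each control period).
- snapshot(name): name is "scene" or "top"; returns a dict with "image" (480x640x3 uint8, red, green, blue), "z_map" (480x640 float32, mm along the optical axis (not along the pixel's ray), 0 where there is no reading), "camera_matrix" (3x3 intrinsics, pixels), "eye" and "orientation" of the camera in the world. Camera axes: x right, y down, z forward; pixel columns grow to the right and rows downward; lengths in mm; the calibration is good to about 2 mm. A picture is of the moment at which its call begins.
- r.hand_in(): hands the job in, once; it reports no verdict.
The state is a dict: "time": time; "joint_pos": joint angles; "qd": joint speeds; "joint_efforts": joint torques, N m; "tool_pos": TCP position; "tcp_rot": TCP orientation; "ft_force": force on the tool from outside, world axes, zero at the start; "wrist_torque": the same for the moment, N m; "finger_gap": finger opening in mm.
Only numpy, scipy, OpenCV 4.12 (cv2) and the standard library are available. Lean on these libraries where they do the work, as an engineer would, in place of code of your own. Each camera call takes 0.05 s, during which the arm holds its last target.

### The job

Put the clean things away: stand both spice jars upright in the wooden crate, lay the wooden spreader lengthwise in the oblong metal tray, and stand the ring moulds nested in the round dish, the wide ring flat on the dish's floor and the narrow tall ring upright inside it. Leave the drinking glass and the salt pot standing where they are.

Things in the scene. Friction and masses are not known exactly. Their poses are not given: they have to be found in the camera images.
- jar_a_mid (a point): One of two alike spice jars (either may stand anywhere in the crate): amber glass spice jar with a steel lid and a blank label, standing upright, 42 mm in diameter and 66 mm high; the point is its centre, half-way up (33 mm above its foot); z is its upward axis
- jar_b_mid (a point): The other of the two alike spice jars: amber glass spice jar with a steel lid and a blank label, standing upright, 42 mm in diameter and 66 mm high; the point is its centre, half-way up (33 mm above its foot); z is its upward axis
- big_ring_mid (a point): Wide low steel ring mould, an open tube lying flat on its edge: outer diameter 66 mm, inner diameter 60 mm, 28 mm high; the point is its centre, half-way up (14 mm above its foot)
- small_ring_mid (a point): Narrow tall steel ring mould, an open tube standing upright: outer diameter 40 mm, inner diameter 34 mm, 60 mm high; the point is its centre, half-way up (30 mm above its foot). Gripped by its upper third it can be lowered into the wide ring with the fingers staying above the wide ring's top edge
- spreader_mid (a point): Light wooden masa spreader lying flat, 135 mm long: a bar handle 85 mm long, 22 mm wide, 20 mm high, and a flat blade 50 mm long, 50 mm wide, 6 mm thick at its +x end. The point is near its centre of mass, on the handle, 10 mm above the underside, 61.5 mm from the handle's end and 73.5 mm from the blade's end; x points along the handle towards the blade, y across it (grip the handle across y)
- crate: Low open wooden crate, fixed: 130 mm along its x, 190 mm along its y, 28 mm high outside; walls and floor 7 mm thick, so inside 116 x 176 mm with the floor 7 mm above the table. Origin: centre of its underside
- dish: Round shallow steel dish, fixed: outside diameter 160 mm at the foot and 168 mm at the rim, rim 16 mm high, wall 4 mm, flat inner floor 5 mm above the table and 152 mm across. Origin: centre of its underside
- tray: Oblong low aluminium tray, fixed: 110 mm along its x, 190 mm along its y (its length), 18 mm high outside; walls and floor 5 mm thick, so inside 100 x 180 mm with the floor 5 mm above the table. Origin: centre of its underside
- glass_mid (a point): Clear drinking glass, a bystander standing upright between two of the containers: 54 mm in diameter, 75 mm high; the point is its centre, half-way up
- salt_pot_mid (a point): Terracotta salt pot with a knobbed lid, a bystander standing upright between two of the containers: 54 mm in diameter, 62 mm high; the point is its centre, half-way up
Not all that is in view belongs to the job. Leave any blue look-alike of the part that bears jar_a_mid alone.

How it is judged (in metres and radians):
At the end, for the whole second after the job is handed in: Jars upright (0.2 rad) on the crate floor; wide ring flat on the dish floor; narrow ring upright (0.15 rad) inside it on the dish floor, axes within 14 mm; spreader flat in the oblong tray, along it (0.4 rad, either way), its point within 36 mm across and 40 mm along of centre; all at rest (x of jar_a_mid in the frame of crate between -0.045 and 0.045 m and y of jar_a_mid in the frame of crate between -0.075 and 0.075 m and z of jar_a_mid in the frame of crate between 0.03 and 0.05 m and angle between each of jar_a_mid, jar_b_mid's own z axis and vertical below 0.2 rad and x of jar_b_mid in the frame of crate between -0.045 and 0.045 m and y of jar_b_mid in the frame of crate between -0.075 and 0.075 m and z of jar_b_mid in the frame of crate between 0.03 and 0.05 m and horizontal distance between big_ring_mid and dish below 0.047 m and z of big_ring_mid in the frame of dish between 0.012 and 0.026 m and (angle between big_ring_mid's own z axis and vertical below 0.12 rad or angle between big_ring_mid's own z axis and vertical above 3.02 rad) and horizontal distance between small_ring_mid and big_ring_mid below 0.014 m and z of small_ring_mid in the frame of dish between 0.028 and 0.042 m and (angle between small_ring_mid's own z axis and vertical below 0.15 rad or angle between small_ring_mid's own z axis and vertical above 2.99 rad) and x of spreader_mid in the frame of tray between -0.036 and 0.036 m and y of spreader_mid in the frame of tray between -0.04 and 0.04 m and z of spreader_mid in the frame of tray between 0.01 and 0.022 m and angle between the x axis of spreader_mid and the y axis of tray, either way round below 0.4 rad and linear speed of each of jar_a, jar_b, big_ring, small_ring, spreader below 0.02 m/s); the robot touches nothing.
It fails at once if the drinking glass or the salt pot is knocked over or moved by more than 30 mm (distance of any of glass_mid, salt_pot_mid from where it was at the start of the episode above 0.03 m or angle between any of glass_mid, salt_pot_mid's own z axis and vertical above 0.5 rad).
It also fails if it takes over 138 s, if anything falls off the work surface, if the arm or the gripper's body presses on something with over 40 N, if the wrist force passes 120 N, or if a joint passes its speed limit or range.

## Working session

There is one attempt and no reset: what is moved stays moved. The work goes in short steps, Python scripts to look and compute and a tool call to move; the robot and the scene stay as the last step left them, time stands still between calls to the robot, and variables do not carry over. Pictures are saved under pics/ and viewed, and the job is handed in when it is done.

Besides the shell and the picture viewer there is one more tool, called after "Emit:" by a JSON object that holds its "method" and its "body". drive_tool: Moves the arm, as the interface text tells. Its arguments: {"type":"object","properties":{"moves":{"type":"array","items":{"type":"number"}},"hand":{"type":"number"},"grip_force":{"type":"number"}},"required":["moves"]}

```bash
mkdir -p pics; ls; python3 - <<'E'
from bench import sensors, snapshot, r
import cv2,numpy as np
s=sensors.sense(); print({k:np.round(v,2).tolist() for k,v in s.items()})
for n in("scene","top"):
    d=snapshot(n); cv2.imwrite(f"pics/{n}0.png",d["image"][:,:,::-1]); np.savez(f"{n}0.npz",**d)
    print(n,d["camera_matrix"],d["eye"],d["orientation"])
E
```

```text
pics
{'time': 0.0, 'joint_pos': [69.94, 7.52, 85.33, 0.0, 87.26, -4.89], 'qd': [-0.01, -0.06, 0.13, 0.02, 0.02, -0.2], 'joint_efforts': [0.0, -56.94, -50.06, 0.0, 0.01, 0.0], 'tool_pos': [156.8, 578.57, 230.22], 'tcp_rot': [-95.68, 89.89, -110.85], 'ft_force': [0.25, -0.13, 0.19], 'wrist_torque': [0.03, 0.0, -0.01], 'finger_gap': 85.52}
scene [[501.05673106   0.         316.58198698]
 [  0.         501.05673106 241.178301  ]
 [  0.           0.           1.        ]] [1209.5982407  -260.80866061  888.89568741] [-138.58123654    0.30075609   68.83838474]
top [[437.27414904   0.         319.973338  ]
 [  0.         437.27414904 237.6423479 ]
 [  0.           0.           1.        ]] [443.68249238  -4.93805879 964.18016664] [-177.0025321     1.07792     -89.35115743]
```

View pics/top0.png

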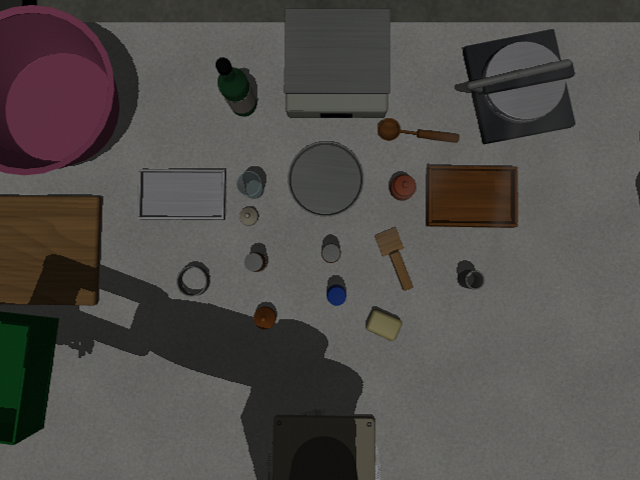

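View pics/scene0.png

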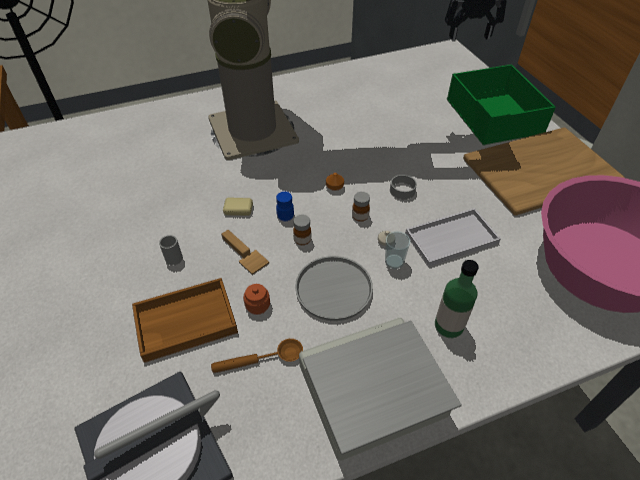

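```bash
cat > h.py <<'E'
import numpy as np,cv2
from scipy.spatial.transform import Rotation as Ro
def cloud(d):
    K=d["camera_matrix"];z=d["z_map"];v,u=np.mgrid[0:480,0:640]
    p=np.stack([(u-K[0,2])/K[0,0]*z,(v-K[1,2])/K[1,1]*z,z],-1)
    R=Ro.from_euler("xyz",d["orientation"],degrees=True)
    return (R.apply(p.reshape(-1,3))+d["eye"]).reshape(480,640,3)
def ld(n): return dict(np.load(n))
E
python3 - <<'E'
from h import *
for n in("top","scene"):
    d=ld(n+"0.npz");P=cloud(d)
    z=P[...,2]
    print(n,"table z median",np.median(z[(abs(z)<15)&(d["z_map"]>0)]))
    m=((z>4)&(z<110)&(P[...,0]>280)&(P[...,0]<700)&(abs(P[...,1])<400)&(d["z_map"]>0)).astype(np.uint8)
    k,l,st,c=cv2.connectedComponentsWithStats(m)
    for i in range(1,k):
        if st[i,4]<60: continue
        q=P[l==i]; t=q[:,2].max(); top=q[q[:,2]>t-5]
        (cx,cy),(w,h),a=cv2.minAreaRect(q[:,:2].astype(np.float32))
        (tx,ty),rr=cv2.minEnclosingCircle(top[:,:2].astype(np.float32))
        print("px",c[i].round(),st[i,4],"zmax %.0f rect (%.0f,%.0f) %.0fx%.0f a%.0f topcircle (%.0f,%.0f) r%.0f"%(t,cx,cy,w,h,a,tx,ty,rr))
d=ld("top0.npz")["image"][130:350,120:540,::-1]
cv2.imwrite("pics/crop_top.png",np.clip(cv2.resize(d,(798,418),interpolation=2).astype(float)*1.6,0,255).astype(np.uint8))
d=ld("scene0.npz")["image"][150:380,110:530,::-1]
cv2.imwrite("pics/crop_sc.png",np.clip(cv2.resize(d,(798,437),interpolation=2).astype(float)*1.3,0,255).astype(np.uint8))
E
```

```text
top table z median 0.5042986024571974
px [325. 179.] 3531 zmax 21 rect (620,5) 160x165 a0 topcircle (623,4) r83
px [468. 196.] 5077 zmax 33 rect (589,-308) 137x184 a0 topcircle (586,-309) r111
px [186. 194.] 3089 zmax 23 rect (589,313) 115x175 a0 topcircle (587,312) r101
px [249. 184.] 557 zmax 79 rect (599,166) 54x61 a31 topcircle (601,162) r27
px [402. 187.] 550 zmax 66 rect (603,-162) 52x53 a45 topcircle (604,-161) r6
px [248. 216.] 280 zmax 39 rect (539,172) 40x39 a6 topcircle (539,171) r4
px [394. 255.] 913 zmax 25 rect (448,-152) 135x50 a22 topcircle (424,-161) r42
px [330. 253.] 310 zmax 70 rect (461,-10) 41x41 a1 topcircle (460,-9) r19
px [255. 262.] 371 zmax 70 rect (440,148) 39x40 a56 topcircle (440,150) r19
px [192. 281.] 320 zmax 32 rect (397,289) 64x66 a1 topcircle (397,289) r33
px [471. 279.] 372 zmax 63 rect (410,-315) 39x61 a8 topcircle (409,-304) r20
px [335. 294.] 339 zmax 71 rect (373,-21) 41x42 a12 topcircle (372,-21) r19
px [264. 317.] 403 zmax 51 rect (321,131) 45x46 a45 topcircle (320,132) r7
px [383. 324.] 757 zmax 28 rect (307,-124) 73x53 a64 topcircle (309,-
[... 276 characters left out ...]

px [361. 206.] 447 zmax 71 rect (442,147) 42x42 a23 topcircle (440,147) r19
px [238. 206.] 477 zmax 26 rect (308,-127) 69x53 a63 topcircle (306,-125) r35
px [433. 240.] 3108 zmax 79 rect (584,267) 269x121 a87 topcircle (601,158) r27
px [302. 230.] 473 zmax 71 rect (461,-13) 41x41 a14 topcircle (460,-13) r18
px [244. 252.] 680 zmax 26 rect (447,-156) 137x51 a23 topcircle (428,-169) r41
px [170. 249.] 489 zmax 62 rect (409,-308) 41x41 a45 topcircle (407,-308) r21
px [333. 287.] 2908 zmax 20 rect (618,1) 166x164 a89 topcircle (622,0) r84
px [186. 318.] 5092 zmax 32 rect (585,-311) 179x134 a89 topcircle (586,-310) r108
px [256. 299.] 650 zmax 64 rect (606,-167) 53x49 a62 topcircle (604,-164) r7
```

View pics/crop_top.png

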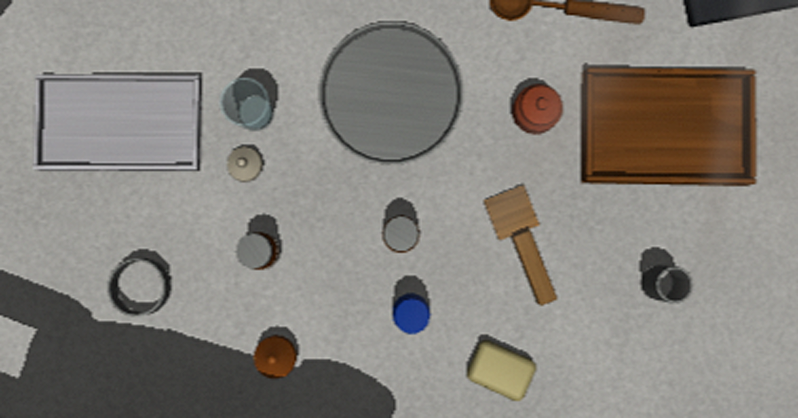

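View pics/crop_sc.png

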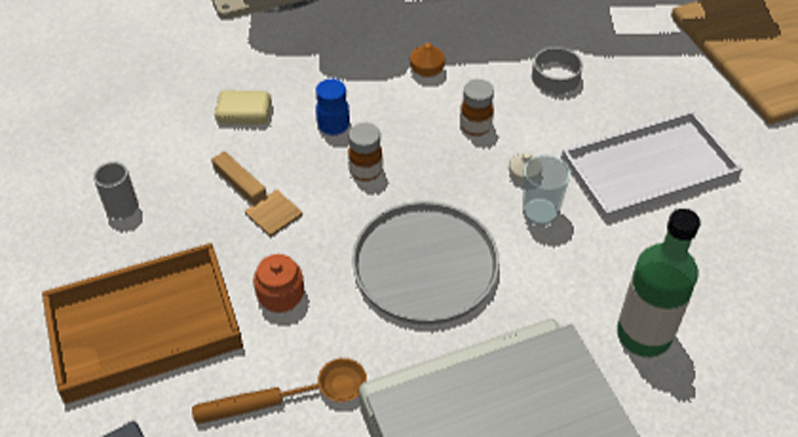

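Picks from the top view:
- **Jars:** steel-lidded amber jars at (331,250) and (255,261). The blue look-alike at (337,293) and the white pot at (249,215) are excluded.
- **Rings:** wide at (193,279), narrow at (471,277).
- **Spreader:** at (393,255), not the spoon at (420,132).
- **Bystanders:** glass at (251,184), salt pot at (403,187).

The crops confirm these choices, and the measured heights and sizes match (70/41, 32/66, 62/40, 135×50). Next I'll work out the tool axes and the spreader's axis.

```bash
python3 - <<'E'
from h import *
from bench import sensors
s=sensors.sense()
R=Ro.from_euler("xyz",s["tcp_rot"],degrees=True).as_matrix(); print(R.round(3))
print("jaw az",np.degrees(np.arctan2(R[1,1],R[0,1])))
for n in("top","scene"):
    d=ld(n+"0.npz");P=cloud(d);z=P[...,2]
    m=(z>14)&(z<40)&(P[...,0]>370)&(P[...,0]<520)&(P[...,1]>-230)&(P[...,1]<-90)&(d["z_map"]>0)
    q=P[m][:,:2].astype(np.float32); print("handle",cv2.minAreaRect(q),len(q))
    m=(z>3)&(z<40)&(P[...,0]>370)&(P[...,0]<520)&(P[...,1]>-230)&(P[...,1]<-90)&(d["z_map"]>0)
    q=P[m][:,:2].astype(np.float32);b=cv2.minAreaRect(q);print("all",b,cv2.boxPoints(b).round())
E
```

```text
[[-0.001  0.262  0.965]
 [-0.002  0.965 -0.262]
 [-1.    -0.002 -0.   ]]
jaw az 74.82878610507952
handle ((424.54803466796875, -161.00051879882812), (84.96659088134766, 22.131593704223633), 21.788917541503906) 410
all ((444.9782409667969, -159.8411865234375), (138.99472045898438, 149.5560302734375), 89.91453552246094) [[ 370. -229.]
 [ 520. -229.]
 [ 520.  -90.]
 [ 370.  -90.]]
handle ((424.0410461425781, -164.53521728515625), (87.88890838623047, 22.327058792114258), 22.64883041381836) 284
all ((445.16522216796875, -160.00234985351562), (139.9695587158203, 147.60997009277344), 89.99845123291016) [[ 371. -230.]
 [ 519. -230.]
 [ 519.  -90.]
 [ 371.  -90.]]
```

Emit:
{"method": "drive_tool", "body": {"moves": [0, 0, 0, -5.06, 0, 0, 0, 0, 0, -5.06, 0, 0, 0, 0, 0, -5.06, 0, 0, 1.2, -2.92, 2.4, 0, 0, 0, 1.2, -2.92, 2.4, 0, 0, 0, 1.2, -2.92, 2.4, 0, 0, 0, 1.2, -2.92, 2.4, 0, 0, 0, 1.2, -2.92, 2.4, 0, 0, 0, 1.2, -2.92, 2.4, 0, 0, 0, 1.2, -2.92, 2.4, 0, 0, 0, 1.2, -2.92, 2.4, 0, 0, 0, 1.2, -2.92, 2.4, 0, 0, 0, 1.2, -2.92, 2.4, 0, 0, 0, 0, 0, 0, 0, 0, 0, 0, 0, 0, 0, 0, 0], "hand": 8.5, "grip_force": 30}}

```text
time: 1.35
tool_pos: [397.3, 285.1, 110.1]
tcp_rot: [-150.9, 89.9, -151.1]
ft_force: [-0.9, 0.1, 0.5]
finger_gap: 85.0
```

Emit:
{"method": "drive_tool", "body": {"moves": [3.5, 0.2, 0, 0, 0, 0, 3.5, 0, 0, 0, 0, 0, 2.6, 0, 0, 0, 0, 0, 0.9, 0, 0, 0, 0, 0, 0, 0, 0, 0, 0, 0, 0, 0, 0, 0, 0, 0]}}

```text
time: 1.85
tool_pos: [396.8, 290.0, 7.0]
tcp_rot: [135.6, 90.0, 135.7]
ft_force: [0.5, -0.4, 0.7]
finger_gap: 85.0
```

Emit:
{"method": "drive_tool", "body": {"moves": [0, 0, 0, 0, 0, 0, 0, 0, 0, 0, 0, 0, 0, 0, 0, 0, 0, 0, 0, 0, 0, 0, 0, 0, 0, 0, 0, 0, 0, 0, 0, 0, 0, 0, 0, 0, 0, 0, 0, 0, 0, 0, 0, 0, 0, 0, 0, 0], "hand": 5.5}}

```text
time: 2.52
tool_pos: [398.8, 290.4, 9.1]
tcp_rot: [34.0, 89.8, 34.0]
ft_force: [-2.8, -1.5, 7.1]
finger_gap: 64.7
```

Emit:
{"method": "drive_tool", "body": {"moves": [-2, 0, 0, 0, 0, 0, -3.5, 0, 0, 0, 0, 0, -3.5, 0, 0, 0, 0, 0, -1, -2.88, 2.22, 0, 0, 0, 0, -2.88, 2.22, 0, 0, 0, 0, -2.88, 2.22, 0, 0, 0, 0, -2.88, 2.22, 0, 0, 0, 0, -2.88, 2.22, 0, 0, 0, 0, -2.88, 2.22, 0, 0, 0, 0, -2.88, 2.22, 0, 0, 0, 0, -2.88, 2.22, 0, 0, 0, 0, -2.88, 2.22, 0, 0, 0, 0, -2.88, 2.22, 0, 0, 0, 0, 0, 0, 0, 0, 0, 0, 0, 0, 0, 0, 0]}}

```text
time: 3.77
tool_pos: [620.6, -0.8, 107.7]
tcp_rot: [-5.3, 89.9, -5.5]
ft_force: [1.0, 0.8, -1.8]
finger_gap: 64.4
```

```bash
cat >> h.py <<'E'
def show(tag,b=1.4,crop=None):
    from bench import snapshot
    for n in("top","scene"):
        d=snapshot(n);np.savez(f"{n}_{tag}.npz",**d)
    d=[ld(f"{n}_{tag}.npz")["image"][100:400,60:600,::-1] for n in("top","scene")]
    im=np.vstack([cv2.resize(x,(540,300)) for x in d])
    cv2.imwrite(f"pics/{tag}.png",np.clip(im*b,0,255).astype(np.uint8))
E
python3 - <<'E'
from h import *
show("a1")
from bench import sensors
s=sensors.sense();print(s["tool_pos"],s["finger_gap"],s["ft_force"])
E
```

```text
[619.21381952   1.41949392 107.14938868] 64.42613937016715 [-0.41889454  0.50684003 -0.85072343]
```

View pics/a1.png

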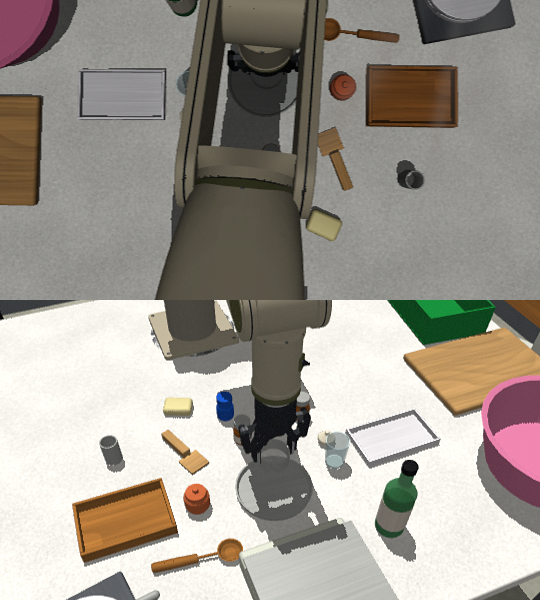

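The wide ring is gripped over the dish, at about (275,478) in the lower half. Lowering it now.

Emit:
{"method": "drive_tool", "body": {"moves": [3, 0, 0, 0, 0, 0, 3, 0, 0, 0, 0, 0, 2, 0, 0, 0, 0, 0, 0.8, 0, 0, 0, 0, 0, 0.4, 0, 0, 0, 0, 0, 0.2, 0, 0, 0, 0, 0, 0, 0, 0, 0, 0, 0]}}

```text
time: 4.45
tool_pos: [619.5, 2.3, 14.4]
tcp_rot: [8.9, 89.9, 9.0]
ft_force: [0.2, -0.5, -0.9]
finger_gap: 64.5
```

Emit:
{"method": "drive_tool", "body": {"moves": [0, 0, 0, 0, 0, 0, 0, 0, 0, 0, 0, 0, 0, 0, 0, 0, 0, 0, 0, 0, 0, 0, 0, 0], "hand": 8.2}}

```text
time: 4.78
tool_pos: [619.5, 1.3, 12.9]
tcp_rot: [-5.5, 89.9, -5.5]
ft_force: [-0.2, 0.4, 0.3]
finger_gap: 82.2
```

Emit:
{"method": "drive_tool", "body": {"moves": [-3, 0, 0, 0, 0, 0, -3.5, 0, 0, 0, 0, 0, -3.5, 0, 0, 0, 0, 0, 0, -0.32, -3.98, 0, 0, 0, 0, -0.32, -3.98, 0, 0, 0, 0, -0.32, -3.98, 0, 0, 0, 0, -0.32, -3.98, 0, 0, 0, 0, 0, 0, 0, 0, 0, 0, 0, 0, 0, 0, 0]}}

```text
time: 5.53
tool_pos: [457.2, -11.6, 111.6]
tcp_rot: [173.1, 89.9, 173.0]
ft_force: [1.1, 0.4, 0.4]
finger_gap: 81.5
```

```bash
python3 - <<'E'
from h import *
show("a2")
from bench import sensors
s=sensors.sense();print(s["tool_pos"],s["finger_gap"],s["ft_force"])
for n in("top","scene"):
    d=ld(n+"_a2.npz");P=cloud(d);z=P[...,2]
    m=(np.hypot(P[...,0]-620,P[...,1])<65)&(z>22)&(z<60)
    q=P[m];print(n,len(q),cv2.minEnclosingCircle(q[:,:2].astype(np.float32)) if len(q) else 0,q[:,2].max() if len(q) else 0)
E
```

```text
[460.9703335  -11.81776666 113.29418651] 81.79415216814634 [ 0.33787647 -0.4770006  -0.25546776]
top 176 ((618.5106811523438, 4.488707542419434), 33.015174865722656) 36.75749819681482
scene 263 ((616.6680297851562, 0.07442405819892883), 34.58717346191406) 36.454258584072704
```

View pics/a2.png

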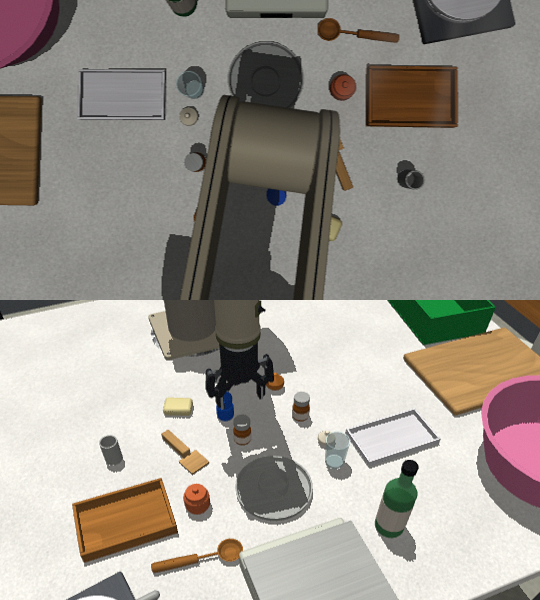

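The wide ring lies flat in the dish, at about (617,2). Picking the first jar.

Emit:
{"method": "drive_tool", "body": {"moves": [3, 0, 0, 0, 0, 0, 3.5, 0, 0, 0, 0, 0, 1.8, 0, 0, 0, 0, 0, 0.5, 0, 0, 0, 0, 0, 0, 0, 0, 0, 0, 0]}}

```text
time: 6.05
tool_pos: [459.8, -11.5, 23.1]
tcp_rot: [172.0, 89.8, 172.0]
ft_force: [0.5, 0.2, 0.1]
finger_gap: 81.9
```

Emit:
{"method": "drive_tool", "body": {"moves": [0, 0, 0, 0, 0, 0, 0, 0, 0, 0, 0, 0, 0, 0, 0, 0, 0, 0, 0, 0, 0, 0, 0, 0, 0, 0, 0, 0, 0, 0, 0, 0, 0, 0, 0, 0, 0, 0, 0, 0, 0, 0, 0, 0, 0, 0, 0, 0], "hand": 3}}

```text
time: 6.72
tool_pos: [461.6, -11.8, 26.2]
tcp_rot: [-6.0, 89.8, -6.0]
ft_force: [-0.2, 2.0, 5.1]
finger_gap: 39.7
```

Emit:
{"method": "drive_tool", "body": {"moves": [-2, 0, 0, 0, 0, 0, -3.5, 0, 0, 0, 0, 0, -3.5, 0, 0, 0, 0, 0, -2, -3.38, 1.26, 0, 0, 0, 0, -3.38, 1.26, 0, 0, 0, 0, -3.38, 1.26, 0, 0, 0, 0, -3.38, 1.26, 0, 0, 0, 0, -3.38, 1.26, 0, 0, 0, 0, -3.38, 1.26, 0, 0, 0, 0, -3.38, 1.26, 0, 0, 0, 0, -3.38, 1.26, 0, 0, 0, 0, -3.38, 1.26, 0, 0, 0, 0, -3.38, 1.26, 0, 0, 0, 0, 0, 0, 0, 0, 0, 0, 0, 0, 0, 0, 0]}}

```text
time: 7.97
tool_pos: [585.7, -351.6, 133.6]
tcp_rot: [153.2, 90.0, 153.1]
ft_force: [0.6, 0.5, -0.7]
finger_gap: 39.9
```

```bash
python3 - <<'E'
from h import *
show("a3")
from bench import sensors
s=sensors.sense();print(s["tool_pos"],s["finger_gap"],s["ft_force"])
E
```

```text
[ 585.82611946 -349.27336563  134.39571548] 40.233196027616636 [-0.42629515  1.50268556 -1.67446138]
```

View pics/a3.png

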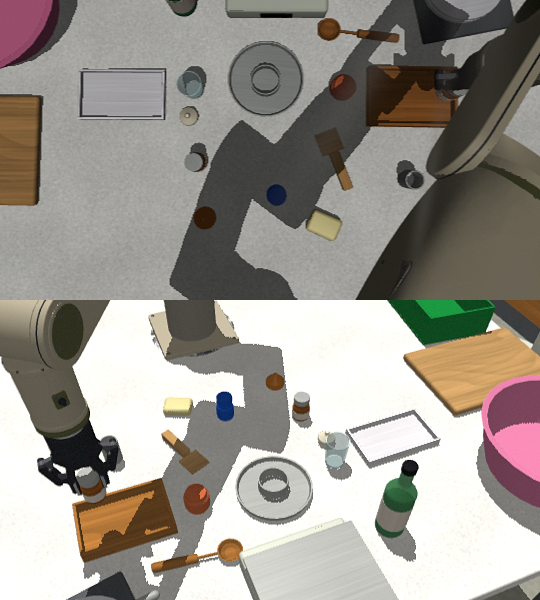

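The jar is held upright over the crate at (92,485) in the lower view, and the wide ring is in the dish. Lowering.

Emit:
{"method": "drive_tool", "body": {"moves": [3, 0, 0, 0, 0, 0, 3.5, 0, 0, 0, 0, 0, 2, 0, 0, 0, 0, 0, 1, 0, 0, 0, 0, 0, 0.5, 0, 0, 0, 0, 0, 0.2, 0, 0, 0, 0, 0, 0, 0, 0, 0, 0, 0]}}

```text
time: 8.65
tool_pos: [586.9, -349.5, 34.1]
tcp_rot: [-34.5, 89.9, -34.5]
ft_force: [0.0, -0.3, -2.2]
finger_gap: 40.3
```

Emit:
{"method": "drive_tool", "body": {"moves": [0, 0, 0, 0, 0, 0, 0, 0, 0, 0, 0, 0, 0, 0, 0, 0, 0, 0, 0, 0, 0, 0, 0, 0], "hand": 6}}

```text
time: 8.98
tool_pos: [586.4, -350.0, 33.3]
tcp_rot: [-36.0, 89.9, -36.0]
ft_force: [-0.8, 0.1, 0.6]
finger_gap: 60.2
```

Emit:
{"method": "drive_tool", "body": {"moves": [-2.5, 0, 0, 0, 0, 0, -3.5, 0, 0, 0, 0, 0, -3, 0, 0, 0, 0, 0, 0, 0.88, -3.56, 0, 0, 0, 0, 0.88, -3.56, 0, 0, 0, 0, 0.88, -3.56, 0, 0, 0, 0, 0.88, -3.56, 0, 0, 0, 0, 0.88, -3.56, 0, 0, 0, 0, 0, 0, 0, 0, 0, 0, 0, 0, 0, 0, 0], "hand": 7.5}}

```text
time: 9.82
tool_pos: [406.1, -305.0, 122.0]
tcp_rot: [141.6, 90.0, 141.5]
ft_force: [0.2, -0.9, 0.7]
finger_gap: 74.9
```

```bash
python3 - <<'E'
from h import *
show("a4")
from bench import sensors
s=sensors.sense();print(s["tool_pos"],s["finger_gap"],s["ft_force"])
for n in("top","scene"):
    d=ld(n+"_a4.npz");P=cloud(d);z=P[...,2]
    m=(np.hypot(P[...,0]-587,P[...,1]+350)<35)&(z>40)&(z<90)
    q=P[m];print(n,len(q),cv2.minEnclosingCircle(q[:,:2].astype(np.float32)) if len(q) else 0,q[:,2].max() if len(q) else 0)
E
```

```text
[ 408.80789995 -306.44689369  123.3847728 ] 74.70866499477177 [-0.14509088 -0.19637375  0.58064182]
top 400 ((585.4198608398438, -346.4415283203125), 20.691377639770508) 76.78161316405681
scene 473 ((585.6032104492188, -350.7126159667969), 21.020109176635742) 76.8250932680088
```

View pics/a4.png

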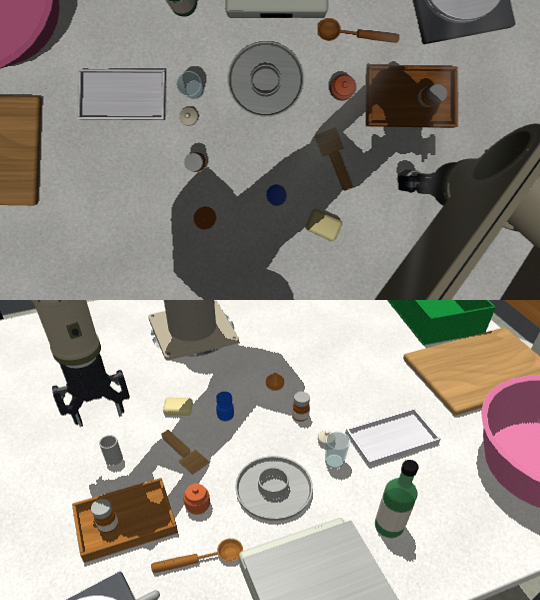

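Jar A stands upright in the crate at about (585,-348), with its top at 74 mm. Picking the narrow ring by its upper third.

Emit:
{"method": "drive_tool", "body": {"moves": [3, 0, 0, 0, 0, 0, 3.5, 0, 0, 0, 0, 0, 2, 0, 0, 0, 0, 0, 0.6, 0, 0, 0, 0, 0, 0, 0, 0, 0, 0, 0]}}

```text
time: 10.33
tool_pos: [407.8, -305.0, 29.7]
tcp_rot: [136.0, 89.8, 136.1]
ft_force: [-0.4, 0.2, 0.6]
finger_gap: 74.7
```

Emit:
{"method": "drive_tool", "body": {"moves": [0, 0, 0, 0, 0, 0, 0, 0, 0, 0, 0, 0, 0, 0, 0, 0, 0, 0, 0, 0, 0, 0, 0, 0, 0, 0, 0, 0, 0, 0, 0, 0, 0, 0, 0, 0, 0, 0, 0, 0, 0, 0], "hand": 3}}

```text
time: 10.92
tool_pos: [409.5, -306.9, 33.6]
tcp_rot: [-39.2, 89.8, -39.2]
ft_force: [0.5, 0.5, 6.0]
finger_gap: 39.2
```

Emit:
{"method": "drive_tool", "body": {"moves": [-2, 0, 0, 0, 0, 0, -3.5, 0, 0, 0, 0, 0, -4, 0, 0, 0, 0, 0, 0, 0, 0, 0, 0, 0, 0, 0, 0, 0, 0, 0]}}

```text
time: 11.33
tool_pos: [410.2, -307.7, 130.8]
tcp_rot: [-42.8, 89.5, -42.8]
ft_force: [-0.2, 0.6, -1.3]
finger_gap: 39.3
```

Emit:
{"method": "drive_tool", "body": {"moves": [0, 3.08, 2.1, 0, 0, 0, 0, 3.08, 2.1, 0, 0, 0, 0, 3.08, 2.1, 0, 0, 0, 0, 3.08, 2.1, 0, 0, 0, 0, 3.08, 2.1, 0, 0, 0, 0, 3.08, 2.1, 0, 0, 0, 0, 3.08, 2.1, 0, 0, 0, 0, 3.08, 2.1, 0, 0, 0, 0, 3.08, 2.1, 0, 0, 0, 0, 3.08, 2.1, 0, 0, 0, 0, 0, 0, 0, 0, 0, 0, 0, 0, 0, 0, 0, 0, 0, 0, 0, 0, 0]}}

```text
time: 12.42
tool_pos: [617.0, 2.5, 125.0]
tcp_rot: [-172.8, 89.9, -172.8]
ft_force: [-0.4, 0.1, -0.9]
finger_gap: 39.3
```

```bash
python3 - <<'E'
from h import *
show("a5")
from bench import sensors
s=sensors.sense();print(s["tool_pos"],s["finger_gap"],s["ft_force"])
d=ld("scene_a5.npz");P=cloud(d);z=P[...,2]
im=d["image"][150:350,220:440,::-1];cv2.imwrite("pics/a5c.png",cv2.resize(im,(660,600),interpolation=2))
E
```

```text
[617.01263289   1.40641176 125.62111122] 39.218439794542114 [-0.57908905 -0.44646106 -0.38283167]
```

View pics/a5c.png

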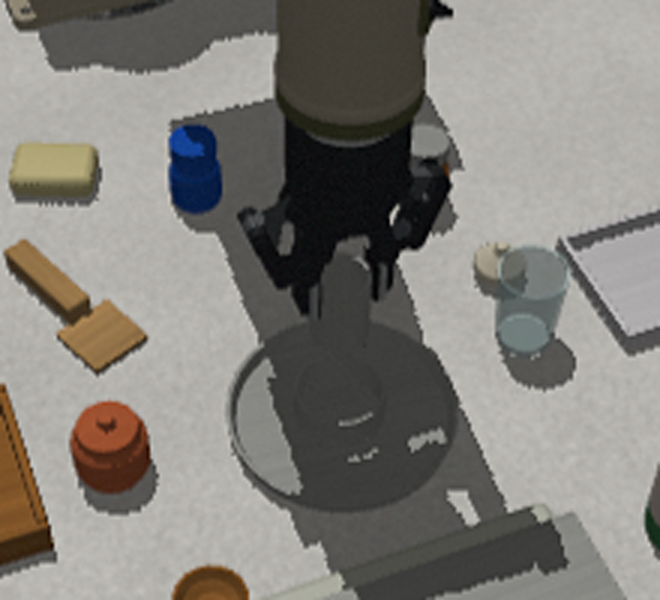

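The narrow ring hangs upright above the wide one. Lowering it slowly.

Emit:
{"method": "drive_tool", "body": {"moves": [2.5, 0, 0.15, 0, 0, 0, 2.5, 0, 0, 0, 0, 0, 1, 0, 0, 0, 0, 0, 1, 0, 0, 0, 0, 0, 0.8, 0, 0, 0, 0, 0, 0.7, 0, 0, 0, 0, 0, 0.3, 0, 0, 0, 0, 0, 0, 0, 0, 0, 0, 0]}}

```text
time: 13.18
tool_pos: [620.1, 2.2, 39.2]
tcp_rot: [-7.6, 89.9, -7.6]
ft_force: [0.2, -0.6, -0.2]
finger_gap: 39.1
```

Emit:
{"method": "drive_tool", "body": {"moves": [0, 0, 0, 0, 0, 0, 0, 0, 0, 0, 0, 0, 0, 0, 0, 0, 0, 0, 0, 0, 0, 0, 0, 0, -2, 0, 0, 0, 0, 0, -3.5, 0, 0, 0, 0, 0, -3.5, 0, 0, 0, 0, 0], "hand": 5.8}}

```text
time: 13.77
tool_pos: [617.8, 2.5, 127.5]
tcp_rot: [175.5, 89.8, 175.6]
ft_force: [0.8, -0.0, 0.4]
finger_gap: 58.3
```

Emit:
{"method": "drive_tool", "body": {"moves": [0, 2.45, -2.98, 0, 0, 0, 0, 2.45, -2.98, 0, 0, 0, 0, 2.45, -2.98, 0, 0, 0, 0, 2.45, -2.98, 0, 0, 0, 0, 2.45, -2.98, 0, 0, 0, 0, 2.45, -2.98, 0, 0, 0, 0, 0, 0, 0, 0, 0, 0, 0, 0, 0, 0, 0], "hand": 8}}

```text
time: 14.43
tool_pos: [439.5, 150.5, 128.5]
tcp_rot: [12.4, 90.0, 12.6]
ft_force: [0.5, 0.6, 0.3]
finger_gap: 79.8
```

```bash
python3 - <<'E'
from h import *
show("a6")
from bench import sensors
s=sensors.sense();print(s["tool_pos"],s["finger_gap"],s["ft_force"])
for n in("top","scene"):
    d=ld(n+"_a6.npz");P=cloud(d);z=P[...,2]
    for lo,hi in((25,45),(58,80)):
        m=(np.hypot(P[...,0]-620,P[...,1])<65)&(z>lo)&(z<hi)
        q=P[m];print(n,lo,len(q),cv2.minEnclosingCircle(q[:,:2].astype(np.float32)) if len(q) else 0,q[:,2].max() if len(q) else 0)
E
```

```text
[441.29940778 149.28016725 128.85207926] 79.98625503931036 [-0.37995103 -0.46480444 -0.96007858]
top 25 213 ((618.3135375976562, 4.746906757354736), 32.966957092285156) 44.860257628066506
top 58 97 ((618.9500732421875, 4.617741584777832), 19.997676849365234) 68.9304542364847
scene 25 334 ((617.45263671875, -0.19886904954910278), 33.94166946411133) 44.96299549374248
scene 58 124 ((618.9759521484375, 1.3972315788269043), 20.891342163085938) 68.26684813459167
```

View pics/a6.png

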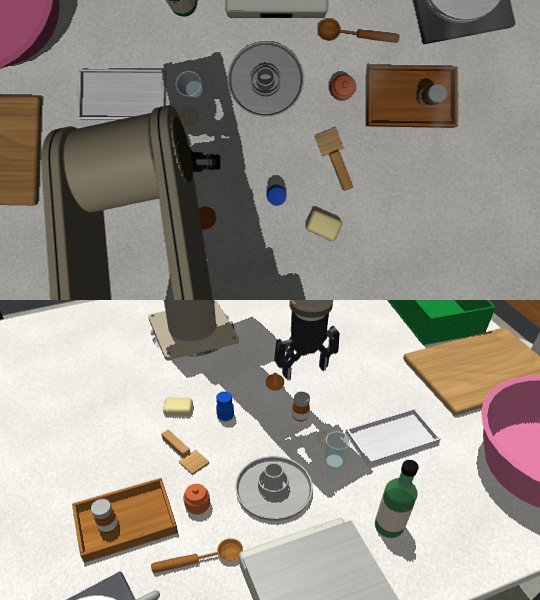

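Nested as wanted: concentric within about 2 mm, top at 66 mm. Next is jar B, with a descent of 104 mm to z≈25.

Emit:
{"method": "drive_tool", "body": {"moves": [3.5, 0, 0, 0, 0, 0, 3.5, 0, 0, 0, 0, 0, 2.6, 0, 0, 0, 0, 0, 0.8, 0, 0, 0, 0, 0, 0, 0, 0, 0, 0, 0]}}

```text
time: 14.95
tool_pos: [439.1, 148.0, 21.9]
tcp_rot: [-165.9, 89.7, -166.0]
ft_force: [-1.0, -0.2, 0.6]
finger_gap: 79.8
```

Emit:
{"method": "drive_tool", "body": {"moves": [0, 0, 0, 0, 0, 0, 0, 0, 0, 0, 0, 0, 0, 0, 0, 0, 0, 0, 0, 0, 0, 0, 0, 0, 0, 0, 0, 0, 0, 0, 0, 0, 0, 0, 0, 0, 0, 0, 0, 0, 0, 0], "hand": 3}}

```text
time: 15.53
tool_pos: [442.6, 149.6, 26.7]
tcp_rot: [6.4, 89.8, 6.4]
ft_force: [0.0, -1.3, 5.4]
finger_gap: 40.6
```

Emit:
{"method": "drive_tool", "body": {"moves": [-2, 0, 0, 0, 0, 0, -3.5, 0, 0, 0, 0, 0, -3.5, 0, 0, 0, 0, 0, -2, 0, 0, 0, 0, 0, 0, 0, 0, 0, 0, 0]}}

```text
time: 15.95
tool_pos: [444.6, 150.3, 141.4]
tcp_rot: [12.2, 89.4, 12.2]
ft_force: [-0.2, 1.0, -0.3]
finger_gap: 40.5
```

Emit:
{"method": "drive_tool", "body": {"moves": [0, -3.49, 1.22, 0, 0, 0, 0, -3.49, 1.22, 0, 0, 0, 0, -3.49, 1.22, 0, 0, 0, 0, -3.49, 1.22, 0, 0, 0, 0, -3.49, 1.22, 0, 0, 0, 0, -3.49, 1.22, 0, 0, 0, 0, -3.49, 1.22, 0, 0, 0, 0, -3.49, 1.22, 0, 0, 0, 0, -3.49, 1.22, 0, 0, 0, 0, -3.49, 1.22, 0, 0, 0, 0, -3.49, 1.22, 0, 0, 0, 0, -3.49, 1.22, 0, 0, 0, 0, 0, 0, 0, 0, 0, 0, 0, 0, 0, 0, 0, 0, 0, 0, 0, 0, 0]}}

```text
time: 17.2
tool_pos: [586.5, -269.1, 133.4]
tcp_rot: [137.5, 89.9, 137.5]
ft_force: [1.1, 1.1, -1.8]
finger_gap: 39.7
```

```bash
python3 - <<'E'
from h import *
show("a7")
from bench import sensors
s=sensors.sense();print(s["tool_pos"],s["finger_gap"],s["ft_force"])
E
```

```text
[ 586.81304859 -268.2291925   134.1270232 ] 40.38903661593026 [-0.25439521  0.25358857 -1.91644685]
```

View pics/a7.png

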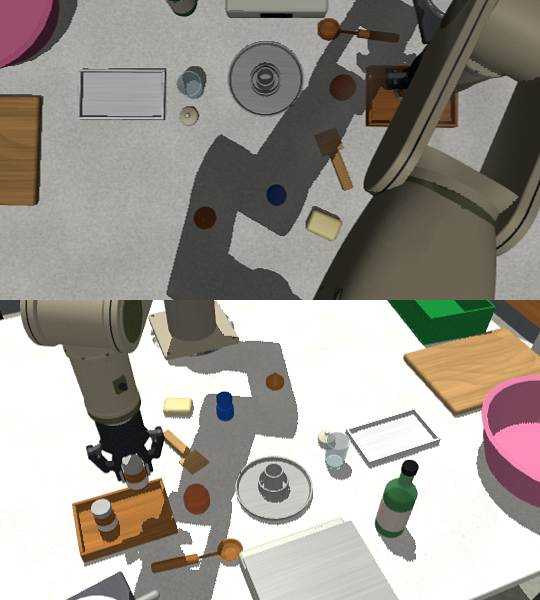

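Emit:
{"method": "drive_tool", "body": {"moves": [3, 0, 0, 0, 0, 0, 3.5, 0, 0, 0, 0, 0, 2, 0, 0, 0, 0, 0, 1, 0, 0, 0, 0, 0, 0.5, 0, 0, 0, 0, 0, 0.2, 0, 0, 0, 0, 0, 0, 0, 0, 0, 0, 0]}}

```text
time: 17.88
tool_pos: [588.0, -268.9, 34.1]
tcp_rot: [-22.9, 89.9, -22.8]
ft_force: [0.0, -0.3, -0.8]
finger_gap: 39.9
```

Emit:
{"method": "drive_tool", "body": {"moves": [0, 0, 0, 0, 0, 0, 0, 0, 0, 0, 0, 0, 0, 0, 0, 0, 0, 0, 0, 0, 0, 0, 0, 0, -2.5, 0, 0, 0, 0, 0, -3.5, 0, 0, 0, 0, 0, -3, 0, 0, 0, 0, 0, 0, 0, 0, 0, 0, 0, 0, 0, 0, 0, 0, 0], "hand": 5.5}}

```text
time: 18.63
tool_pos: [589.1, -270.6, 126.0]
tcp_rot: [-29.5, 89.6, -29.5]
ft_force: [1.5, -0.1, -0.5]
finger_gap: 55.1
```

Emit:
{"method": "drive_tool", "body": {"moves": [0, 2.24, -2.88, 0, 0, 0, 0, 2.24, -2.88, 0, 0, 0, 0, 2.24, -2.88, 0, 0, 0, 0, 2.24, -2.88, 0, 0, 0, 0, 2.24, -2.88, 0, 0, 0, 0, 0, 0, -5.55, 0, 0, 0, 0, 0, -5.55, 0, 0, 0, 0, 0, -5.55, 0, 0, 0, 0, 0, -5.55, 0, 0, 0, 0, 0, 0, 0, 0, 0, 0, 0, 0, 0, 0]}}

```text
time: 19.55
tool_pos: [442.4, -157.2, 121.4]
tcp_rot: [132.4, 89.9, 154.5]
ft_force: [0.2, 0.1, -0.6]
finger_gap: 54.9
```

```bash
python3 - <<'E'
from h import *
show("a8")
from bench import sensors
s=sensors.sense();print(s["tool_pos"],s["finger_gap"],s["joint_pos"])
R=Ro.from_euler("xyz",s["tcp_rot"],degrees=True).as_matrix(); print("az",np.degrees(np.arctan2(R[1,1],R[0,1])),R[:,0])
for n in("top","scene"):
    d=ld(n+"_a8.npz");P=cloud(d);z=P[...,2]
    for y in(-269,-349):
        m=(np.hypot(P[...,0]-587,P[...,1]-y)<35)&(z>40)&(z<90)
        q=P[m];print(n,len(q),cv2.minEnclosingCircle(q[:,:2].astype(np.float32)) if len(q) else 0,q[:,2].max() if len(q) else 0)
    m=(z>14)&(z<40)&(P[...,0]>370)&(P[...,0]<520)&(P[...,1]>-230)&(P[...,1]<-90)&(d["z_map"]>0)
    q=P[m][:,:2].astype(np.float32); print("handle",cv2.minAreaRect(q) if len(q) else 0,len(q))
E
```

```text
[ 442.67109118 -157.33812157  121.66423322] 54.768075451497815 [-2.58231000e+01 -8.33094082e+00  1.12681587e+02 -3.16478843e-04
  7.57094054e+01 -1.37853684e+02]
az 112.03064640536535 [-9.45762463e-04  4.51723469e-04 -9.99999451e-01]
top 357 ((585.5237426757812, -265.8632507324219), 20.53009605407715) 77.89160133015287
top 403 ((585.3526000976562, -345.6710205078125), 20.448122024536133) 76.85181383221334
handle ((456.13739013671875, -147.86279296875), (16.328168869018555, 21.67053985595703), 26.506975173950195) 61
scene 436 ((584.1504516601562, -272.0799865722656), 21.720659255981445) 77.4392283584582
scene 460 ((585.4819946289062, -350.4428405761719), 20.492897033691406) 77.35603869610793
handle ((423.6952819824219, -164.7710723876953), (85.86638641357422, 23.51116371154785), 21.595060348510742) 278
```

View pics/a8.png

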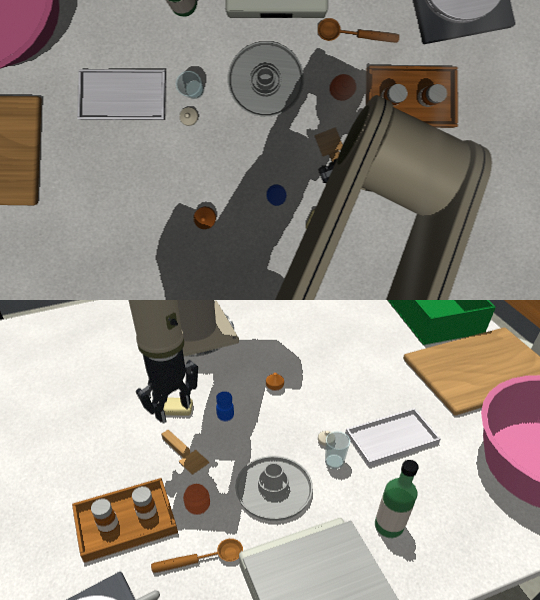

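Both jars stand upright in the crate. Down onto the spreader handle.

Emit:
{"method": "drive_tool", "body": {"moves": [3.5, 0, 0, 0, 0, 0, 3.5, 0, 0, 0, 0, 0, 3.2, 0, 0, 0, 0, 0, 1.4, 0, 0, 0, 0, 0, 0, 0, 0, 0, 0, 0, 0, 0, 0, 0, 0, 0]}}

```text
time: 20.15
tool_pos: [442.1, -157.1, 5.5]
tcp_rot: [132.5, 89.8, 154.7]
ft_force: [1.1, 0.6, 0.6]
finger_gap: 54.9
```

Emit:
{"method": "drive_tool", "body": {"moves": [0, 0, 0, 0, 0, 0, 0, 0, 0, 0, 0, 0, 0, 0, 0, 0, 0, 0, 0, 0, 0, 0, 0, 0, 0, 0, 0, 0, 0, 0, 0, 0, 0, 0, 0, 0, 0, 0, 0, 0, 0, 0], "hand": 1, "grip_force": 40}}

```text
time: 20.73
tool_pos: [444.7, -158.3, 8.3]
tcp_rot: [-47.9, 89.8, -25.7]
ft_force: [-1.6, 0.7, 6.1]
finger_gap: 20.8
```

Emit:
{"method": "drive_tool", "body": {"moves": [-2, 0, 0, 0, 0, 0, -3.5, 0, 0, 0, 0, 0, -3.5, 0, 0, 0, 0, 0, -3, 0, 0, 0, 0, 0, 0, 0, 0, 0, 0, 0, 0, 0, 0, 0, 0, 0]}}

```text
time: 21.23
tool_pos: [445.1, -158.5, 129.5]
tcp_rot: [-48.2, 89.6, -26.0]
ft_force: [-0.1, 0.0, -0.9]
finger_gap: 20.9
```

```bash
python3 - <<'E'
from h import *
show("a9")
from bench import sensors
s=sensors.sense();print(s["tool_pos"],s["finger_gap"],s["joint_pos"])
E
```

```text
[ 442.68279743 -157.29549198  125.83385444] 20.936929792717944 [-2.58172236e+01 -8.63499678e+00  1.12495959e+02 -1.03150243e-03
  7.61564868e+01 -1.38021900e+02]
```

View pics/a9.png

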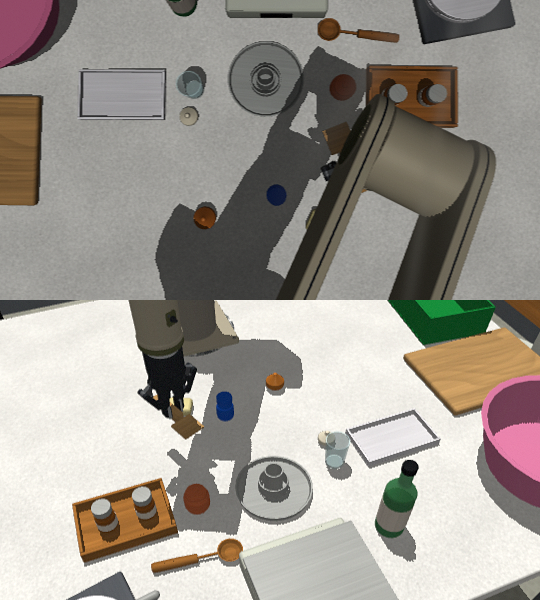

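The spreader is held level, with its blade at (185,425). Turning it so the blade points to -y, jaw along world x.

Emit:
{"method": "drive_tool", "body": {"moves": [0, 0, 0, 7, 0, 0, 0, 0, 0, 7, 0, 0, 0, 0, 0, 7, 0, 0, 0, 0, 0, 7, 0, 0, 0, 0, 0, 7, 0, 0, 0, 0, 0, 7, 0, 0, 0, 0, 0, 7, 0, 0, 0, 0, 0, 7, 0, 0, 0, 0, 0, 7, 0, 0, 0, 0, 0, 7, 0, 0, 0, 0, 0, 7, 0, 0, 0, 0, 0, 7, 0, 0, 0, 0, 0, 7, 0, 0, 0, 0, 0, 7, 0, 0, 0, 0, 0, 7, 0, 0, 0, 0, 0, 7, 0, 0, 0, 0, 0, 0, 0, 0, 0, 0, 0, 0, 0, 0]}}

```text
time: 22.83
tool_pos: [442.0, -157.0, 124.7]
tcp_rot: [-116.0, 89.8, 154.4]
ft_force: [0.1, -0.5, -1.7]
finger_gap: 20.8
```

```bash
python3 - <<'E'
from h import *
from bench import sensors
s=sensors.sense();print(s["tool_pos"],s["finger_gap"],s["joint_pos"])
R=Ro.from_euler("xyz",s["tcp_rot"],degrees=True).as_matrix(); print(R.round(2))
for n in("top","scene"):
    d=ld(n+"_a8.npz");P=cloud(d);z=P[...,2]
    m=(z>10)&(z<30)&(P[...,0]>500)&(P[...,0]<680)&(P[...,1]>205)&(P[...,1]<430)
    print(cv2.minAreaRect(P[m][:,:2].astype(np.float32)))
E
```

```text
[ 441.98256848 -156.96215505  124.67289041] 20.793526163420907 [-2.58181275e+01 -8.53410004e+00  1.12533232e+02 -6.31964337e-04
  7.61680841e+01 -2.62481289e+01]
[[-0.    1.    0.01]
 [ 0.    0.01 -1.  ]
 [-1.   -0.   -0.  ]]
((586.4757080078125, 321.22003173828125), (110.89978790283203, 191.9798126220703), 0.4772380292415619)
((586.4524536132812, 318.60687255859375), (115.34825134277344, 195.83168029785156), 0.005569687113165855)
```

Emit:
{"method": "drive_tool", "body": {"moves": [0, 1.115, -3.7, 0, 0, 0, 0, 1.115, -3.7, 0, 0, 0, 0, 1.115, -3.7, 0, 0, 0, 0, 1.115, -3.7, 0, 0, 0, 0, 1.115, -3.7, 0, 0, 0, 0, 1.115, -3.7, 0, 0, 0, 0, 1.115, -3.7, 0, 0, 0, 0, 1.115, -3.7, 0, 0, 0, 0, 1.115, -3.7, 0, 0, 0, 0, 1.115, -3.7, 0, 0, 0, 0, 1.115, -3.7, 0, 0, 0, 0, 1.115, -3.7, 0, 0, 0, 0, 1.115, -3.7, 0, 0, 0, 0, 0, 0, 0, 0, 0, 0, 0, 0, 0, 0, 0]}}

```text
time: 24.08
tool_pos: [585.2, 325.8, 124.0]
tcp_rot: [-67.3, 89.8, -156.7]
ft_force: [-0.6, -0.7, -1.2]
finger_gap: 20.8
```

```bash
python3 - <<'E'
from h import *
show("b1")
from bench import sensors
s=sensors.sense();print(s["tool_pos"],s["finger_gap"],s["joint_pos"],s["ft_force"])
R=Ro.from_euler("xyz",s["tcp_rot"],degrees=True).as_matrix(); print(R.round(2))
E
```

```text
[585.55299176 323.50380735 125.04526489] 20.930945442219283 [ 2.45434917e+01  2.19193967e+01  7.95784147e+01 -2.48706005e-02
  7.86242542e+01  2.41728592e+01] [ 0.31628875 -0.33027899 -0.30171663]
[[-0.    1.    0.01]
 [-0.    0.01 -1.  ]
 [-1.   -0.    0.  ]]
```

View pics/b1.png

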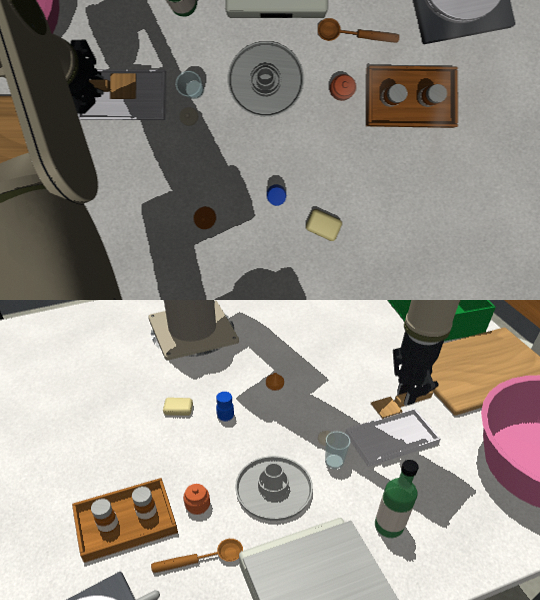

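The spreader lies along the tray and hangs above it. Lowering.

Emit:
{"method": "drive_tool", "body": {"moves": [3, 0, 0, 0, 0, 0, 3.5, 0, 0, 0, 0, 0, 2.5, 0, 0, 0, 0, 0, 1.2, 0, 0, 0, 0, 0, 0.8, 0, 0, 0, 0, 0, 0.4, 0, 0, 0, 0, 0, 0, 0, 0, 0, 0, 0]}}

```text
time: 24.77
tool_pos: [587.0, 323.4, 14.1]
tcp_rot: [96.9, 89.9, 7.1]
ft_force: [0.3, 0.3, 0.2]
finger_gap: 20.6
```

Emit:
{"method": "drive_tool", "body": {"moves": [0, 0, 0, 0, 0, 0, 0, 0, 0, 0, 0, 0, 0, 0, 0, 0, 0, 0, 0, 0, 0, 0, 0, 0, -2, 0, 0, 0, 0, 0, -3.5, 0, 0, 0, 0, 0, -4, 0, 0, 0, 0, 0, -4, 0, 0, 0, 0, 0, -3, -1, -3.5, 0, 0, 0, 0, -2, -3.5, 0, 0, 0, 0, -2, -3.5, 0, 0, 0, 0, -2, -3.5, 0, 0, 0, 0, -2, -3.5, 0, 0, 0, 0, -2, -3.5, 0, 0, 0, 0, 0, 0, 0, 0, 0, 0, 0, 0, 0, 0, 0], "hand": 4}}

```text
time: 26.1
tool_pos: [474.6, 531.9, 173.7]
tcp_rot: [-179.9, 90.0, 90.6]
ft_force: [1.2, -0.5, 0.5]
finger_gap: 40.0
```

```bash
python3 - <<'E'
from h import *
show("b2")
from bench import sensors
s=sensors.sense();print(s["time"],s["tool_pos"],s["finger_gap"],s["ft_force"])
for n in("top","scene"):
    d=ld(n+"_b2.npz");P=cloud(d);z=P[...,2]
    m=(z>20)&(z<45)&(abs(P[...,0]-587)<45)&(abs(P[...,1]-319)<85)
    q=P[m];print(n,"handle",len(q),cv2.minAreaRect(q[:,:2].astype(np.float32)) if len(q) else 0, np.median(q[:,2]))
    for nm,x,y,lo,hi in(("jar",587,-269,40,95),("jar",587,-349,40,95),("glass",600,162,40,95),("salt",604,-163,10,70),("big",620,2,25,42),("small",620,2,58,80)):
        m=(np.hypot(P[...,0]-x,P[...,1]-y)<37)&(z>lo)&(z<hi);q=P[m]
        c,rr=cv2.minEnclosingCircle(q[:,:2].astype(np.float32)) if len(q) else ((0,0),0)
        print(n,nm,len(q),np.round(c),round(rr),q[:,2].max() if len(q) else 0)
E
```

```text
26.2 [476.69279617 529.45505972 173.72404346] 40.114031973440085 [-1.11325984  0.38710653  0.086687  ]
top handle 387 ((587.838623046875, 347.8766174316406), (20.485437393188477, 86.27877807617188), 0.4854084253311157) 24.77936518707145
top jar 378 [ 585. -265.] 20 78.58311837543238
top jar 402 [ 585. -346.] 20 77.22978881905294
top glass 299 [601. 162.] 27 78.4831802866072
top salt 547 [ 604. -162.] 27 65.5795866985651
top big 205 [618.   5.] 33 41.90231693096314
top small 97 [618.   5.] 20 69.49020158919757
scene handle 273 ((587.6179809570312, 342.8583679199219), (86.51969909667969, 24.632009506225586), 89.9079360961914) 24.399329258405714
scene jar 436 [ 585. -271.] 21 76.32623784505734
scene jar 469 [ 586. -350.] 20 76.37452702469159
scene glass 511 [601. 159.] 28 77.96386999739252
scene salt 636 [ 604. -166.] 27 64.49985516220988
scene big 303 [618.   1.] 34 41.97505931472301
scene small 127 [617.   2.] 21 68.23904341455125
```

View pics/b2.png

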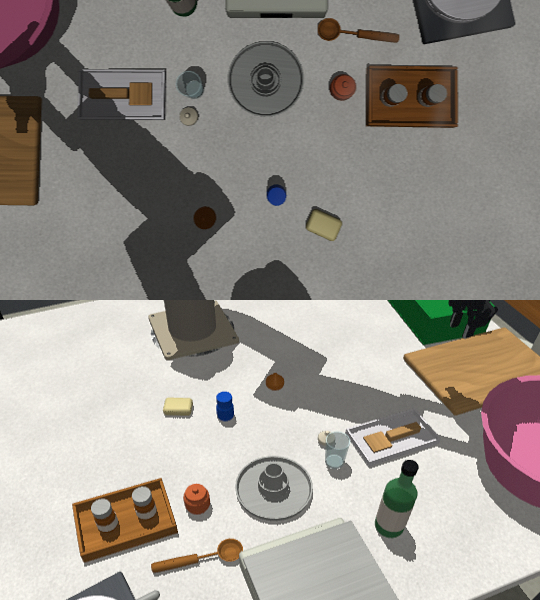

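Everything is in place: jars in the crate at (397,95) and (433,95), nested rings at (265,79), spreader along the tray at (120,93). The bystanders have not moved and the arm is clear.

```bash
python3 -c "
from bench import r
print(r.hand_in())"
```

```text
the job is handed in; nothing more can be done
None
```

The job is done and handed in, at about 26 s on the robot's clock; the hand-in reports no verdict. No move or check failed.

My last camera check before handing in showed:
- **Jars:** both stand upright in the crate at about (585, -268) and (585, -348), with their tops at the height expected on the crate floor.
- **Rings:** the wide ring is flat in the dish, with the narrow ring upright inside it. Their centres are within about 1 mm, and each is within a few mm of the dish centre.
- **Spreader:** it lies flat along the tray, within 1° of its length. It is about 6 mm off centre along the tray and 1 mm across.
- **Glass and salt pot:** both are where they were at the start, to within the measurement error of about 2 mm.
- **Blue look-alike:** I left it alone.
- **Arm:** it is clear of everything.

The two cameras disagreed by 3–5 mm in y throughout. I used their mean, which matched the arm's own positions at release to about 2 mm.

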